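Bring the stock forward in the counter tray

ROBOT

A 6-joint arm with a two-finger parallel gripper is mounted at the origin on the work surface. World frame = base frame: x ahead of the robot, y to its left, z up, the work surface at z = 0. Lengths are in m, angles in rad, forces in N, time in s.
With the tool pointing down it reaches from about 0.35 to 0.975 m from the base axis. Payload 4.9 kg.
Tool frame: the origin (TCP) lies at the very end of the fingers, on their centre line; the grasp point (between the pads) lies 19 mm behind it (ctrl.pinch_z is the distance from the TCP to the grasp point, in m); z points along the fingers, y is the direction in which the jaws open and shut (so a half turn about z gives the same grasp; the last joint's range is limited). The gripper opens to 85 mm and grips with 20 to 120 N. Pads are 22 mm wide; open, the fingers measure 114 mm over their backs; the gripper's body (76 mm by 85 mm) begins 54 mm behind the grasp point. The pads swing forward as they close: fully open they stand 13 mm farther back than shut.
Start: joints at [-1.417, 0.053, 1.613, -0, 1.476, -0.119], TCP at [0.168, -0.602, 0.231] pointing down, gripper open.
Joint ranges: [-3.01, 3.01], [-1.01, 2.22], [0.06, 2.58], [-1.02, 4.17], [0.09, 2.62], [-3.14, 3.14]. Speed limits (rad/s): [2.57, 2.57, 3.14, 3.14, 3.14, 3.14].

INTERFACE

Orientations are given as a rotation vector (axis times angle).
In Python, from station import ctrl gives the robot as it stands.
- The arm moves only by the tool carry_out, never from a script. Its argument "series" is a list of rows, each a list of 7 numbers: the shift along the world's x, y, z each as a share of 0.025 m, from -1 to 1, then the turn, a rotation vector about the world's x, y, z each as a share of 0.1 rad, from -1 to 1, then the opening, from 0 (shut) to 1 (fully open). A call has 1 to 12 rows; each row shifts and turns the commanded pose from where the row before left it; what a row does not reach is not made up. A row lasts 1/10 s, in which the tool goes at most 50 mm and 8.59 degrees, less where a joint would pass 70% of its speed; a pose out of reach is approached as far as the arm can. A call with a number of a shift or a turn outside -1 to 1 is refused whole. A call with a gripper value outside its range is refused whole. The fingers move at their own pace and stop on an object; "grip_force" is the grip in N (left out, the last holds). Time passes only in rows, so rows that do not move let the fingers close. It gives the time, the measured TCP pose, the force and the opening at its end, in the units of the state.
- ctrl.get_obs(): the state, without advancing time (a new reading comes with each control period).
- ctrl.get_image(name): name is "scene" or "top"; returns a dict with "frame" (420x560x3 uint8, blue, green, red), "fx", "fy", "cx", "cy" (pixels), "R" (3x3) and "t" (3): a world point X has camera coordinates R X + t. Camera axes: x right, y down, z forward; pixel columns grow to the right and rows downward; lengths in m; the calibration is good to about 2 mm. A picture is of the moment at which its call begins. There is no depth.
- ctrl.finish_job(): hands the job in, once; it reports no verdict.
Trained networks look in a picture, given as the dict that the camera call returned (one of the last four; its "shot" number tells which), for a name from the list of things; names that differ only in an ending like _2 or _b are one class to them, and where a whole thing is asked for, a point or a joint stands for the part that bears it (a point fixed in the world has none). Each returns a list of dicts, best first, with "p" (0 to 1); they miss things now and then, are a little off and sometimes report something else, mostly with a low value. They report only what shows in the picture. A call takes as long as a camera call. They do not tell look-alikes from the thing itself.
- ctrl.trace(picture, name): "mask" (420x560 bool, what is visible of it) and "rect" ([left, top, width, height] as shares, 0 to 1, of the picture: columns of its width, rows of its height, round what is visible of it).
- ctrl.mark_of(picture, name): "position" ([column, row] as shares, 0 to 1, of the picture: columns of its width, rows of its height: a listed point, or the origin of a listed thing).
The state is a dict: "t": time; "q": joint angles; "dq": joint speeds; "effort": joint torques, N m; "tool_pos": TCP position; "tool_rot": TCP orientation; "contact_force": force on the tool from outside, world axes, zero at the start; "wrist_torque": the same for the moment, N m; "opening": finger opening in m.
Only numpy, scipy, OpenCV 4.12 (cv2) and the standard library are available. Lean on these libraries where they do the work, as an engineer would, in place of code of your own. Each camera call takes 0.05 s, during which the arm holds its last target.

TASK

Bring the stock forward: two of the three rows of boxed accessories in the counter tray, the charger boxes and the earphone boxes, stand back from the front stop of their lanes. With the fingertips behind the last box, and touching no other box, push each of these rows forward along its lane, all its boxes together, until the first box rests against the stop and the row stands closed up and upright behind it. Only push: lift and tip nothing, do not pull the rows apart, and leave the cable boxes and everything else on the counter where they are.

Things in the scene. Friction and masses are not known exactly. Their poses are not given: they have to be found in the camera images.
- charger_stop (a point): The front stop of the lane that holds the four charger boxes: the point is on the inner face of the stop (the face the boxes come up against), mid-width, at the level of the lane floor. Its x axis runs along the lane towards the stop (away from the robot), y across the lane to the left, z up.
- earphone_stop (a point): The front stop of the lane that holds the three earphone boxes: the point is on the inner face of the stop (the face the boxes come up against), mid-width, at the level of the lane floor. Its x axis runs along the lane towards the stop (away from the robot), y across the lane to the left, z up.
- cable_stop (a point): The front stop of the lane that holds the three cable boxes: the point is on the inner face of the stop (the face the boxes come up against), mid-width, at the level of the lane floor. Its x axis runs along the lane towards the stop (away from the robot), y across the lane to the left, z up.
- tray: Fixed steel tray, 312 mm along the lanes, 218 mm across; origin under its middle, x towards the stops. On it three like, fixed lanes, 70 mm apart, in an order that differs: black, 64 mm wide inside, 3 mm dividers rising 32 mm above the grey lane floor. The floor is 10 mm above the counter and runs from the stop back 290 mm to an open rear end. The stop rises 46 mm above the floor.
- charger1: white charger carton, 34 mm long along the lane, 58 mm wide across it, 68 mm high, about 80 g; first in its row, nearest the stop. Loose. Origin at the centre of its underside, x along the lane towards the stop, z up. The row stands closed up, box against box, some 5 to 9 cm short of its stop.
- charger2: white charger carton, 34 mm long along the lane, 58 mm wide across it, 68 mm high, about 80 g; number 2 in its row counted from the stop. Loose. Origin at the centre of its underside, x along the lane towards the stop, z up.
- charger3: white charger carton, 34 mm long along the lane, 58 mm wide across it, 68 mm high, about 80 g; number 3 in its row counted from the stop. Loose. Origin at the centre of its underside, x along the lane towards the stop, z up.
- charger4: white charger carton, 34 mm long along the lane, 58 mm wide across it, 68 mm high, about 80 g; last in its row, farthest from the stop. Loose. Origin at the centre of its underside, x along the lane towards the stop, z up.
- earphone1: white earphone carton, 48 mm long along the lane, 56 mm wide, 58 mm high, about 90 g; first in its row, nearest the stop. Loose. Origin at the centre of its underside, x along the lane towards the stop, z up. The row stands closed up, box against box, some 5 to 9 cm short of its stop.
- earphone2: white earphone carton, 48 mm long along the lane, 56 mm wide, 58 mm high, about 90 g; number 2 in its row counted from the stop. Loose. Origin at the centre of its underside, x along the lane towards the stop, z up.
- earphone3: white earphone carton, 48 mm long along the lane, 56 mm wide, 58 mm high, about 90 g; last in its row, farthest from the stop. Loose. Origin at the centre of its underside, x along the lane towards the stop, z up.
- cable1: white cable carton, 30 mm long along the lane, 57 mm wide, 74 mm high, about 60 g; first in its row, nearest the stop. Loose. Origin at the centre of its underside, x along the lane towards the stop, z up. This row is already up against its stop: a bystander.
- cable2: white cable carton, 30 mm long along the lane, 57 mm wide, 74 mm high, about 60 g; number 2 in its row counted from the stop. Loose. Origin at the centre of its underside, x along the lane towards the stop, z up.
- cable3: white cable carton, 30 mm long along the lane, 57 mm wide, 74 mm high, about 60 g; last in its row, farthest from the stop. Loose. Origin at the centre of its underside, x along the lane towards the stop, z up.
- suction_cup: Bystander: blue suction cup, 52 mm across, 36 mm high, on the counter left of the tray, about 45 mm from it at the middle. Origin under its centre.
- screw_jar: Bystander: small glass jar of 44 mm diameter, 50 mm high, on the counter right of the tray, about 45 mm from it at the middle. Origin under its centre.
- phone: Bystander: phone lying flat, 150 x 72 x 9 mm, on the counter to the robot's right. Origin under its centre, x along its length.
- driver: Bystander: orange-handled screwdriver, 160 mm long, lying on the counter to the robot's left. Origin under its middle, x along its length.
Things that resemble listed ones, but are neither listed nor needed, are in the scene too. What is shaped like the charger1 but pink or red is not meant. What is shaped like the earphone3 but purple is not meant.

How it is judged:
By the outcome, as a careful person would: the job done as asked, in the order asked, and still so for the second after the job is handed in, with the robot touching nothing.
It also fails if it takes over 48 s, if anything falls off the work surface, if the arm or the gripper's body presses on something with over 40 N, if the wrist force passes 120 N, or if a joint passes its speed limit or range.

## Working session

There is one attempt and no reset: what is moved stays moved. The work goes in short steps, Python scripts to look and compute and a tool call to move; the robot and the scene stay as the last step left them, time stands still between calls to the robot, and variables do not carry over. Pictures are saved under pics/ and viewed, and the job is handed in when it is done.

Besides the shell and the picture viewer there is one more tool, called after ">>>" as name(argument=value, ...) on one line, values as JSON. carry_out: Moves the arm, as the interface text tells. Shift numbers are shares of 0.025 m and turn numbers shares of 0.1 rad, none past 1 either way. Its arguments: {"type":"object","properties":{"series":{"type":"array"},"grip_force":{"type":"number"}},"required":["series"]}

```bash
mkdir -p pics; ls
cat > h.py <<'E'
import numpy as np,cv2
from station import ctrl
def ray(p,uv):
    d=np.array([(uv[0]-p['cx'])/p['fx'],(uv[1]-p['cy'])/p['fy'],1.])
    R=np.array(p['R']);t=np.array(p['t']); return -R.T@t, R.T@d
def at_z(p,uv,z):
    o,d=ray(p,uv); return o+d*(z-o[2])/d[2]
def proj(p,X):
    c=np.array(p['R'])@np.array(X)+np.array(p['t']); return np.array([p['fx']*c[0]/c[2]+p['cx'],p['fy']*c[1]/c[2]+p['cy']])
E
python3 - <<'E'
from h import *
o=ctrl.get_obs();print(o['t'],o['tool_pos'],o['tool_rot'],o['opening'])
for n in ['scene','top']:
    p=ctrl.get_image(n);cv2.imwrite(f'pics/{n}0.png',p['frame']);print(n,-np.array(p['R']).T@p['t'])
    for k,z in [('charger_stop',.01),('earphone_stop',.01),('cable_stop',.01),('tray',0),('charger1',.01),('charger4',.01),('earphone1',.01),('earphone3',.01),('cable3',.01)]:
        for m in ctrl.mark_of(p,k)[:4]:
            uv=np.array(m['position'])*[560,420];print(k,round(m['p'],2),uv.round(),at_z(p,uv,z).round(4))
E
```

```text
pics
0.0 [ 0.16828886 -0.60124739  0.2300267 ] [-3.11031622e+00 -4.26881748e-01  5.84768023e-05] 0.0852751869117723
scene [ 0.98473963 -0.79672591  1.05026088]
charger_stop 0.33 [314. 241.] [0.5964 0.0159 0.01  ]
earphone_stop 0.95 [351. 248.] [0.6975 0.0462 0.01  ]
cable_stop 0.9 [350. 267.] [ 0.7237 -0.017   0.01  ]
charger1 0.95 [291. 342.] [ 0.7035 -0.2911  0.01  ]
charger1 0.83 [290. 278.] [ 0.6051 -0.1319  0.01  ]
charger1 0.76 [245. 315.] [ 0.5671 -0.287   0.01  ]
charger1 0.75 [278. 275.] [ 0.5715 -0.1389  0.01  ]
charger4 0.95 [291. 342.] [ 0.7035 -0.2911  0.01  ]
charger4 0.83 [290. 278.] [ 0.6051 -0.1319  0.01  ]
charger4 0.76 [245. 315.] [ 0.5671 -0.287   0.01  ]
charger4 0.75 [278. 275.] [ 0.5715 -0.1389  0.01  ]
earphone1 0.92 [296. 238.] [ 0.5467 -0.001   0.01  ]
earphone1 0.88 [253. 189.] [0.3306 0.1025 0.01  ]
earphone1 0.87 [312. 239.] [0.5879 0.0176 0.01  ]
earphone1 0.62 [281. 236.] [ 0.5061 -0.0191  0.01  ]
earphone3 0.92 [296. 238.] [ 0.5467 -0.001   0.01  ]
earphone3 0.88 [253. 189.] [0.3306 0.1025 0.01  ]
earphone3 0.87 [312. 239.] [0.5879 0.0176 0.01  ]
earph
[... 693 characters left out ...]
[397. 149.] [ 0.703 -0.295  0.01 ]
charger4 0.89 [324. 164.] [ 0.6592 -0.1067  0.01  ]
charger4 0.67 [339. 187.] [ 0.6007 -0.1442  0.01  ]
charger4 0.63 [337. 198.] [ 0.5714 -0.1393  0.01  ]
charger4 0.63 [397. 149.] [ 0.703 -0.295  0.01 ]
earphone1 0.95 [283. 206.] [ 0.5494 -0.0047  0.01  ]
earphone1 0.95 [231. 299.] [0.3172 0.117  0.01  ]
earphone1 0.92 [286. 228.] [ 0.4943 -0.0134  0.01  ]
earphone3 0.95 [283. 206.] [ 0.5494 -0.0047  0.01  ]
earphone3 0.95 [231. 299.] [0.3172 0.117  0.01  ]
earphone3 0.92 [286. 228.] [ 0.4943 -0.0134  0.01  ]
cable3 0.82 [290. 146.] [ 0.7057 -0.0193  0.01  ]
cable3 0.7 [294. 160.] [ 0.6709 -0.0311  0.01  ]
cable3 0.65 [295. 166.] [ 0.6532 -0.0342  0.01  ]
```

Run:
```python
import cv2
for n,(x,y,w,h) in {'scene':(200,160,210,200),'top':(200,110,220,200)}.items():
    a=cv2.imread(f'pics/{n}0.png');cv2.imwrite(f'pics/{n}0c.png',cv2.resize(a[y:y+h,x:x+w],None,fx=3,fy=3,interpolation=cv2.INTER_CUBIC)[:600])
```

```text
(no output)
```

View pics/scene0c.png

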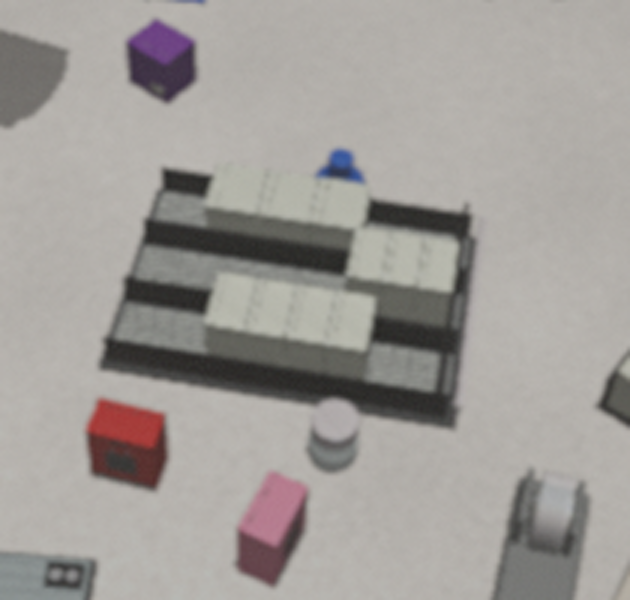

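View pics/top0c.png

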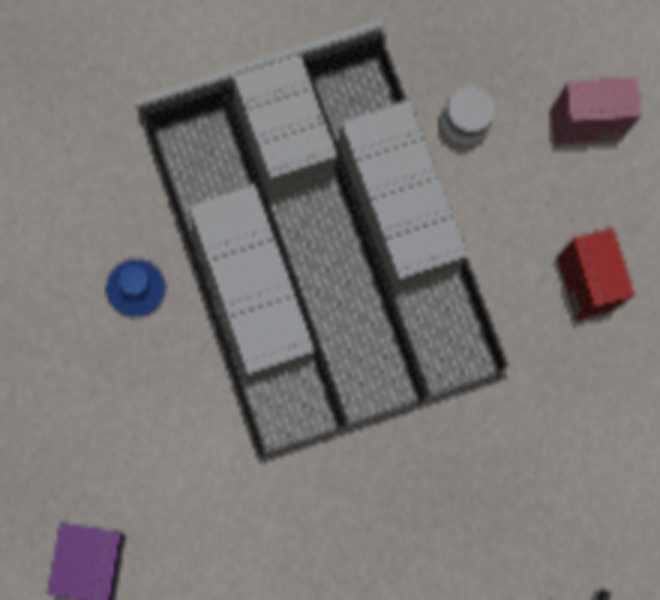

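View pics/top0.png

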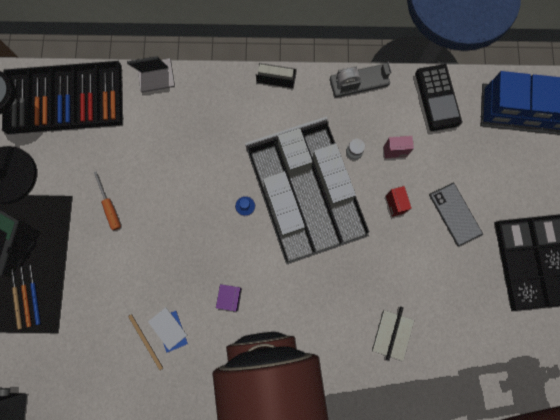

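```bash
cat > fit.py <<'E'
from h import *
from scipy.optimize import least_squares
p=ctrl.get_image('top'); s=ctrl.get_image('scene')
def c(x,y): return np.array([200+(x+.5)/3-.5,110+(y+.5)/3-.5])
def c2(x,y): return np.array([200+(x+.5)/3-.5,160+(y+.5)/3-.5])
# tray-frame coords (x along lanes, y left), z
obs=[(p,c(138,104),(.156,.109,.056)),(p,c(380,28),(.156,-.109,.056)),
]
def W(th,a): 
    C,S=np.cos(th[2]),np.sin(th[2]); return [th[0]+C*a[0]-S*a[1],th[1]+S*a[0]+C*a[1],a[2]]
print('earphone rear top',at_z(p,c(247,374),.068),at_z(p,c(313,355),.068))
print('earphone front top',at_z(p,c(193,206),.068),at_z(p,c(253,186),.068))
print('charger rear top',at_z(p,c(399,279),.078),at_z(p,c(465,259),.078))
print('charger front top',at_z(p,c(342,124),.078),at_z(p,c(410,102),.078))
print('cable rear',at_z(p,c(273,178),.084),at_z(p,c(335,158),.084))
print('cable front',at_z(p,c(233,78),.084),at_z(p,c(303,56),.084))
for n,q in [('stop L',(138,104)),('stop R',(380,28))]: print(n,at_z(p,c(*q),.056))
for n,q in [('rear L',(263,460)),('rear R',(503,376))]: print(n,at_z(p,c(*q),.01))
print('scene: stopR',at_z(s,c2(455,378),.056),'stopL',at_z(s,c2(467,206),.056),'charger rear',at_z(s,c2(218,275),.078),at_z(s,c2(205,322),.078),'ear rear',at_z(s,c2(222,163),.068),at_z(s,c2(206,204),.068))
E
python3 fit.py
```

```text
earphone rear top [ 0.46849008 -0.00334149  0.068     ] [ 0.48443817 -0.05501544  0.068     ]
earphone front top [0.60410549 0.04209237 0.068     ] [ 0.62154122 -0.00583332  0.068     ]
charger rear top [ 0.54453111 -0.12188541  0.078     ] [ 0.56155894 -0.17409475  0.078     ]
charger front top [ 0.67157871 -0.07667068  0.078     ] [ 0.69105668 -0.1315225   0.078     ]
cable rear [ 0.62377157 -0.02155467  0.084     ] [ 0.64112166 -0.07075902  0.084     ]
cable front [0.70693688 0.01166466 0.084     ] [ 0.72658075 -0.04459751  0.084     ]
stop L [0.69347351 0.08976415 0.056     ]
stop R [ 0.76305177 -0.10955602  0.056     ]
rear L [ 0.40680807 -0.0176051   0.01      ]
rear R [ 0.47920044 -0.21449135  0.01      ]
scene: stopR [ 0.76363263 -0.10095484  0.056     ] stopL [0.68838798 0.07961201 0.056     ] charger rear [ 0.54619613 -0.12527316  0.078     ] [ 0.56410229 -0.17408701  0.078     ] ear rear [ 0.4725742  -0.00179505  0.068     ] [ 0.48773312 -0.05331562  0.068     ]
```

```bash
cat > fit2.py <<'E'
from fit import *
# lanes y: ear +.07, cable 0, charger -.07 ; stop inner face x: tray .156 - wall? unknown -> param ; boxes tops
# params: x,y,yaw, re(rear of ear), rc(rear charger), rk(front of cable)
def top(lane,x,hw,z,side): return (x,lane+side*hw,z)
O=[]
for cam,q,f in [
 (p,c(138,104),lambda t:(.156,.109,.056)),(p,c(380,28),lambda t:(.156,-.109,.056)),
 (p,c(263,460),lambda t:(-.156,.109,.0)),(p,c(503,376),lambda t:(-.156,-.109,.0)),
 (s,c2(455,378),lambda t:(.156,-.109,.056)),(s,c2(467,206),lambda t:(.156,.109,.056)),
 (p,c(247,374),lambda t:(t[3],.07+.028,.068)),(p,c(313,355),lambda t:(t[3],.07-.028,.068)),
 (p,c(193,206),lambda t:(t[3]+.144,.07+.028,.068)),(p,c(253,186),lambda t:(t[3]+.144,.07-.028,.068)),
 (p,c(399,279),lambda t:(t[4],-.07+.029,.078)),(p,c(465,259),lambda t:(t[4],-.07-.029,.078)),
 (p,c(342,124),lambda t:(t[4]+.136,-.07+.029,.078)),(p,c(410,102),lambda t:(t[4]+.136,-.07-.029,.078)),
 (p,c(273,178),lambda t:(t[5],.0285,.084)),(p,c(335,158),lambda t:(t[5],-.0285,.084)),
 (p,c(233,78),lambda t:(t[5]+.09,.0285,.084)),(p,c(303,56),lambda t:(t[5]+.09,-.0285,.084)),
 (s,c2(218,275),lambda t:(t[4],-.07+.029,.078)),(s,c2(205,322),lambda t:(t[4],-.07-.029,.078)),
 (s,c2(374,293),lambda t:(t[4]+.136,-.07+.029,.078)),(s,c2(366,349),lambda t:(t[4]+.136,-.07-.029,.078)),
 (s,c2(222,163),lambda t:(t[3],.07+.028,.068)),(s,c2(206,204),lambda t:(t[3],.07-.028,.068)),
 (s,c2(369,188),lambda t:(t[3]+.144,.098,.068)),(s,c2(355,230),lambda t:(t[3]+.144,.042,.068)),
 (s,c2(364,224),lambda t:(t[5],.0285,.084)),(s,c2(347,267),lambda t:(t[5],-.0285,.084)),
 ]: O.append((cam,q,f))
r=lambda t:np.concatenate([proj(cam,W(t,f(t)))-q for cam,q,f in O])
R=least_squares(r,[.59,-.06,.336,-.1,-.1,.05],x_scale=[.01]*6,loss='soft_l1')
t=R.x;print(t.round(4),np.degrees(t[2]));print(r(t).reshape(-1,2).round(1).tolist())
for n,a in [('ear rear',(t[3],.07,.01)),('chg rear',(t[4],-.07,.01)),('cable front/stop',(t[5]+.09,0,.01)),('cable rear',(t[5],0,.01)),('lane rear ear',(t[5]+.09-.29,.07,.01)),('lane rear chg',(t[5]+.09-.29,-.07,.01))]: print(n,np.round(W(t,a),4))
print('gap ear',t[5]+.09-t[3]-.144,'gap chg',t[5]+.09-t[4]-.136)
E
python3 fit2.py|tail -9
```

```text
[ 0.585  -0.0638  0.3515 -0.0892 -0.0584  0.0511] 20.138908820392274
[[-1.0, -0.2], [1.1, -2.2], [-1.1, 2.7], [1.5, 1.9], [-0.1, 4.2], [3.8, -2.1], [-0.4, 0.4], [0.0, -1.0], [-2.1, 0.5], [-0.1, -0.2], [0.2, 0.1], [1.1, -1.1], [-0.5, -0.1], [-0.6, -0.3], [-0.9, 0.2], [0.9, -0.6], [0.0, -0.3], [-1.1, -0.3], [-0.0, -1.0], [-0.6, 0.8], [-0.1, 1.0], [-0.6, 0.3], [-1.7, -0.5], [-0.6, 0.3], [0.1, -1.5], [1.9, -0.6], [-2.9, 1.0], [-0.4, 2.9]]
ear rear [ 0.4771 -0.0288  0.01  ]
chg rear [ 0.5542 -0.1496  0.01  ]
cable front/stop [ 0.7175 -0.0152  0.01  ]
cable rear [ 0.633  -0.0462  0.01  ]
lane rear ear [ 0.4211 -0.0493  0.01  ]
lane rear chg [ 0.4693 -0.1808  0.01  ]
gap ear 0.08629259883522883 gap chg 0.0635461062533701
```

```bash
sed -i 's/^ \]: O.append/ ][6:]: O.append/' fit2.py
cat >> fit2.py <<'E'
sx=t[5]+.09
for n,cam,(x,y,w,h) in [('top',p,(200,110,220,200)),('scene',s,(200,160,210,200))]:
    a=cv2.resize(cam['frame'][y:y+h,x:x+w],None,fx=3,fy=3,interpolation=cv2.INTER_CUBIC)
    def L(A,B,col):
        q=[tuple(int(v) for v in ((proj(cam,W(t,P))-[x,y]+.5)*3-.5)) for P in (A,B)]; cv2.line(a,q[0],q[1],col,1)
    for k in (-.105,-.035,.035,.105): L((sx,k,.042),(sx-.29,k,.042),(0,255,0))
    for z,col in ((.01,(255,255,0)),): L((sx-.29,-.105,z),(sx-.29,.105,z),col)
    L((sx,-.105,.056),(sx,.105,.056),(0,0,255))
    for r0,ln,l,hw,z in ((t[3],.144,.07,.028,.068),(t[4],.136,-.07,.029,.078),(t[5],.09,0,.0285,.084)):
        P=[(r0,l-hw,z),(r0,l+hw,z),(r0+ln,l+hw,z),(r0+ln,l-hw,z)]
        for i in range(4): L(P[i],P[(i+1)%4],(255,0,255))
    cv2.imwrite(f'pics/ov_{n}.png',a)
E
python3 fit2.py|tail -9
```

```text
[ 0.6056 -0.0562  0.3433 -0.1117 -0.0799  0.0292] 19.671569196250076
[[-0.8, 0.5], [-0.3, -0.8], [-2.0, 0.4], [-0.0, -0.1], [-0.1, 0.2], [0.9, -0.9], [-0.3, -0.3], [-0.4, -0.3], [-0.8, 0.1], [1.0, -0.6], [0.4, -0.5], [-0.7, -0.3], [0.1, -1.2], [-0.6, 0.5], [-0.0, 1.2], [-0.8, 0.4], [-1.5, -0.7], [-0.7, 0.0], [0.2, -1.4], [1.8, -0.5], [-2.8, 1.0], [-0.6, 3.0]]
ear rear [ 0.4768 -0.0279  0.01  ]
chg rear [ 0.5539 -0.149   0.01  ]
cable front/stop [ 0.7178 -0.0161  0.01  ]
cable rear [ 0.633  -0.0464  0.01  ]
lane rear ear [ 0.4211 -0.0478  0.01  ]
lane rear chg [ 0.4683 -0.1797  0.01  ]
gap ear 0.08689336868995004 gap chg 0.06304232730460818
```

View pics/ov_top.png

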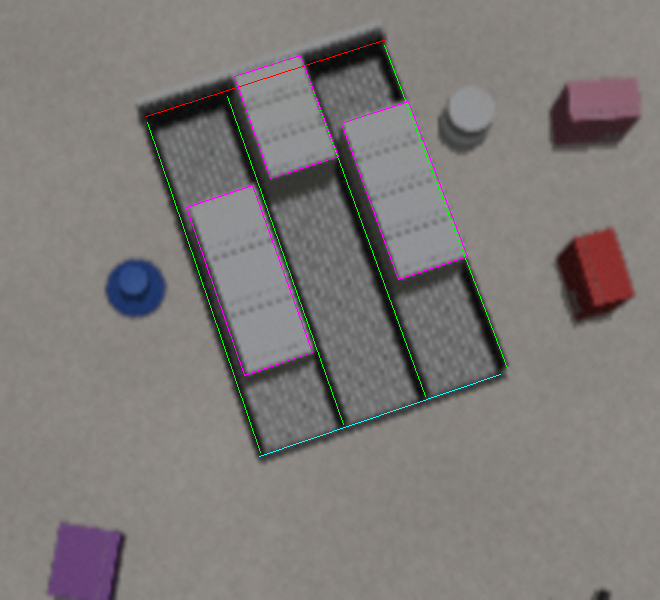

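View pics/ov_scene.png

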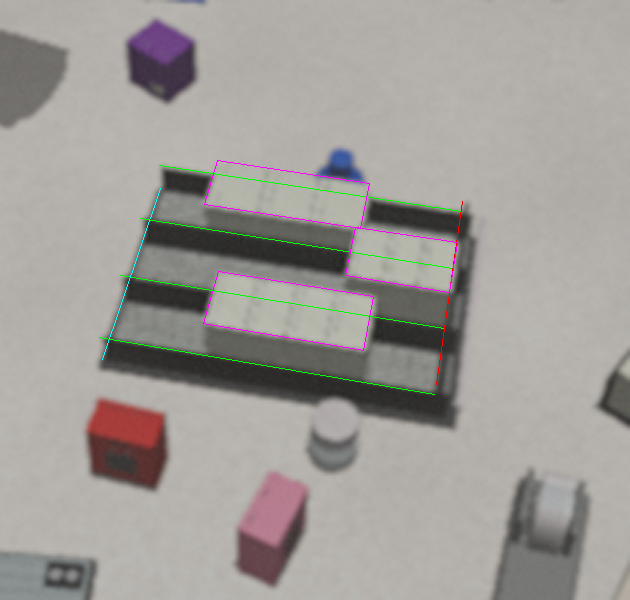

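>>> carry_out(series=[[0.8,1,0,0,0,0.35,0],[0.8,1,0,0,0,0.35,0],[0.8,1,0,0.25,-0.7,0,0],[0.8,1,0,0.25,-0.7,0,0],[0.8,1,0,0,0,0,0],[0.8,1,0,0,0,0,0],[0.8,1,0,0,0,0,0],[0.8,1,0,0,0,0,0],[0.8,1,0,0,0,0,0],[0.8,1,0,0,0,0,0],[0.8,1,0,0,0,0,0],[0.8,1,0,0,0,0,0]], grip_force=40)

```text
t: 2.5
tool_pos: [0.4091, -0.3008, 0.2315]
tool_rot: [-3.063, -0.53, -0.228]
contact_force: [-0.6, -0.0, -0.7]
opening: -0.0003
```

>>> carry_out(series=[[0.75,0.93,0,0,0,0,0],[0.75,0.93,0,0,0,0,0],[0.75,0.93,0,0,0,0,0],[0.75,0.93,0,0,0,0,0],[0.75,0.93,-0.5,0,0,0,0],[0.73,0.93,-0.5,0,0,0,0],[0,0,-1,0,0,0,0],[0,0,-1,0,0,0,0],[0,0,-1,0,0,0,0],[0,0,-0.4,0,0,0,0],[0,0,0,0,0,0,0]])

```text
t: 3.6
tool_pos: [0.5193, -0.1618, 0.1195]
tool_rot: [-3.061, -0.529, -0.223]
contact_force: [0.1, -0.6, 0.1]
opening: 0.0001
```

```bash
cat > look.py <<'E'
from h import *
import sys
o=ctrl.get_obs();print(o['t'],np.round(o['tool_pos'],4),np.round(o['tool_rot'],3),np.round(o['contact_force'],1),np.round(o['wrist_torque'],2))
from scipy.spatial.transform import Rotation as Ro
print(Ro.from_rotvec(o['tool_rot']).as_matrix().round(3).tolist())
a=[]
for n,(x,y,w,h) in (('top',(220,110,180,180)),('scene',(215,170,180,180))):
    p=ctrl.get_image(n);im=cv2.resize(p['frame'][y:y+h,x:x+w],(400,400),interpolation=cv2.INTER_CUBIC)
    uv=(proj(p,o['tool_pos'])-[x,y])*400/180
    if len(sys.argv)>2: cv2.circle(im,tuple(int(v) for v in uv),3,(0,0,255),1)
    a.append(im)
cv2.imwrite(f'pics/{sys.argv[1]}.png',np.hstack(a))
E
python3 look.py a1 c
```

```text
3.6 [ 0.5193 -0.1618  0.1195] [-3.061 -0.529 -0.223] [ 0.1 -0.6  0.1] [-0.06  0.05 -0.03]
[[0.932, 0.336, 0.136], [0.332, -0.942, 0.052], [0.146, -0.003, -0.989]]
```

View pics/a1.png

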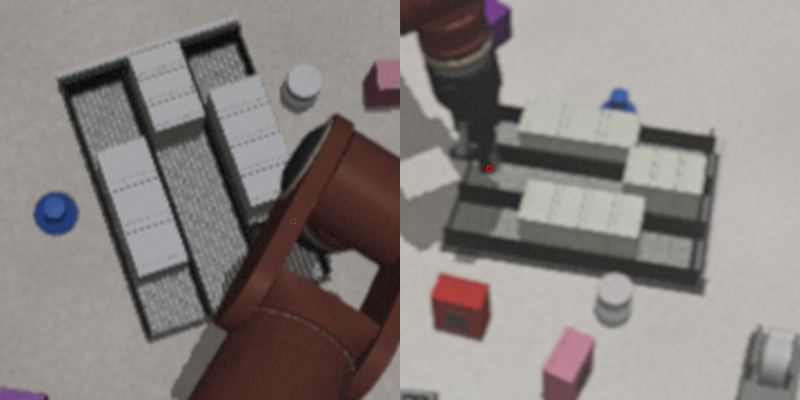

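>>> carry_out(series=[[0,0,-1,0,0,0,0],[0,0,-1,0,0,0,0],[0,0,-1,0,0,0,0],[0,0,-0.4,0,0,0,0],[0,0,0,0,0,0,0]])

```text
t: 4.2
tool_pos: [0.5201, -0.1623, 0.036]
tool_rot: [-3.062, -0.53, -0.226]
contact_force: [-0.0, 0.5, -0.9]
opening: 0.0
```

```bash
python3 look.py a2 c
```

```text
4.2 [ 0.5201 -0.1623  0.036 ] [-3.062 -0.53  -0.226] [-0.   0.5 -0.9] [-0.06  0.09  0.  ]
[[0.932, 0.336, 0.138], [0.332, -0.942, 0.05], [0.147, -0.001, -0.989]]
```

View pics/a2.png

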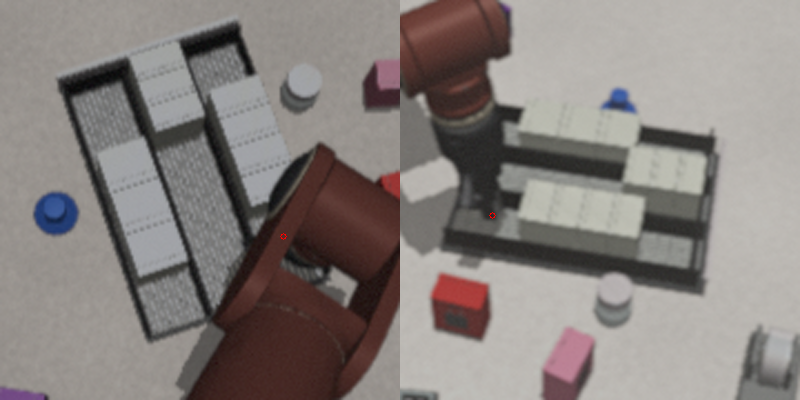

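>>> carry_out(series=[[0.226,0.081,0,0,0,0,0],[0.226,0.081,0,0,0,0,0],[0.15,0.054,0,0,0,0,0],[0.15,0.054,0,0,0,0,0],[0.15,0.054,0,0,0,0,0],[0.226,0.081,0,0,0,0,0],[0.226,0.081,0,0,0,0,0],[0.226,0.081,0,0,0,0,0],[0.226,0.081,0,0,0,0,0],[0.15,0.054,0,0,0,0,0],[0.1,0.036,0,0,0,0,0]])

```text
t: 5.4
tool_pos: [0.5721, -0.1438, 0.0362]
tool_rot: [-3.062, -0.53, -0.228]
contact_force: [-2.7, -2.1, 1.2]
opening: 0.0002
```

```bash
python3 look.py a3
```

```text
5.4 [ 0.5721 -0.1438  0.0362] [-3.062 -0.53  -0.228] [-2.7 -2.1  1.2] [-0.22  0.55  0.07]
[[0.931, 0.336, 0.139], [0.333, -0.942, 0.05], [0.148, -0.0, -0.989]]
```

View pics/a3.png

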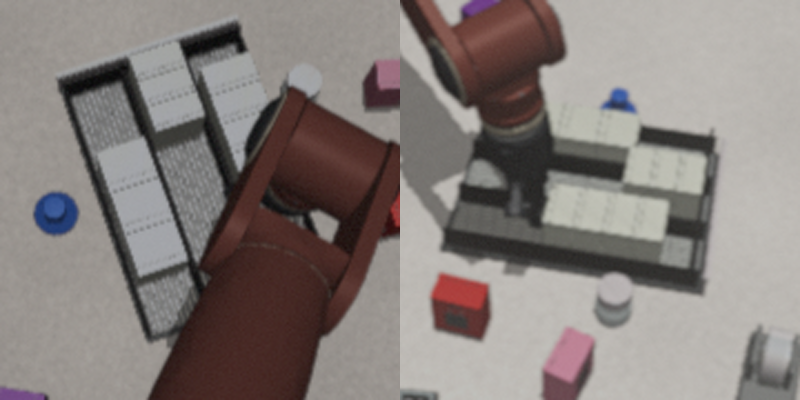

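>>> carry_out(series=[[0.15,0.054,0,0,0,0,0],[0.226,0.081,0,0,0,0,0],[0.226,0.081,0,0,0,0,0],[0.15,0.054,0,0,0,0,0],[0.1,0.036,0,0,0,0,0],[0.06,0.022,0,0,0,0,0],[0,0,0,0,0,0,0]])

```text
t: 6.2
tool_pos: [0.5949, -0.1355, 0.0362]
tool_rot: [-3.062, -0.53, -0.229]
contact_force: [-0.6, 0.3, 0.1]
opening: 0.0001
```

```bash
python3 look.py a4
```

```text
6.2 [ 0.5949 -0.1355  0.0362] [-3.062 -0.53  -0.229] [-0.6  0.3  0.1] [-0.08  0.17 -0.04]
[[0.931, 0.336, 0.14], [0.332, -0.942, 0.05], [0.149, -0.0, -0.989]]
```

View pics/a4.png

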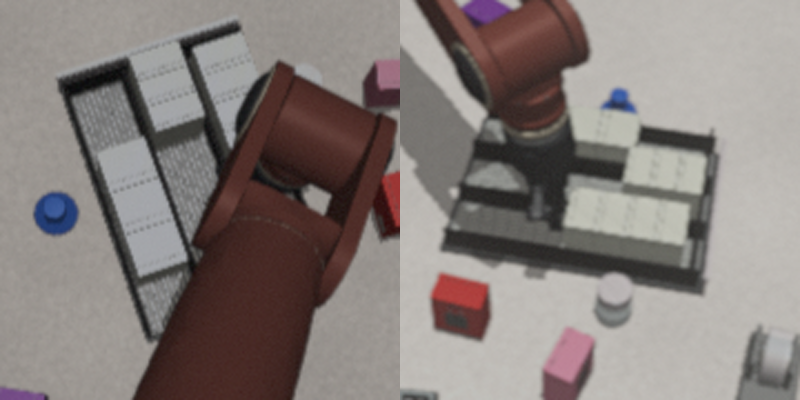

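>>> carry_out(series=[[0.06,0.022,0,0,0,0,0],[0.06,0.022,0,0,0,0,0],[0.06,0.022,0,0,0,0,0],[0.04,0.014,0,0,0,0,0],[0.04,0.014,0,0,0,0,0]])

```text
t: 6.8
tool_pos: [0.6011, -0.1334, 0.0363]
tool_rot: [-3.062, -0.53, -0.228]
contact_force: [-3.0, -1.1, 0.2]
opening: -0.0001
```

>>> carry_out(series=[[0.04,0.014,0,0,0,0,0],[0.04,0.014,0,0,0,0,0]])

```text
t: 7.0
tool_pos: [0.6031, -0.1327, 0.0363]
tool_rot: [-3.062, -0.53, -0.228]
contact_force: [-2.0, -0.8, 1.0]
opening: -0.0001
```

```bash
python3 look.py a5
```

```text
7.0 [ 0.6031 -0.1327  0.0363] [-3.062 -0.53  -0.228] [-2.  -0.8  1. ] [-0.13  0.47  0.04]
[[0.931, 0.336, 0.139], [0.332, -0.942, 0.05], [0.148, -0.0, -0.989]]
```

View pics/a5.png

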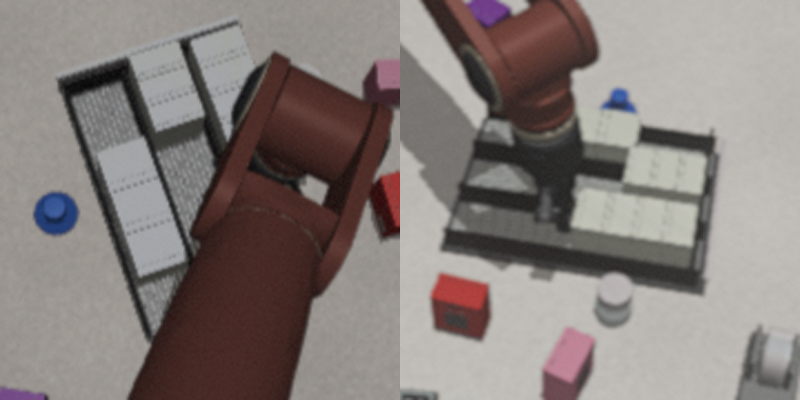

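>>> carry_out(series=[[0.04,0.014,0,0,0,0,0],[0.04,0.014,0,0,0,0,0]])

```text
t: 7.3
tool_pos: [0.6051, -0.132, 0.0363]
tool_rot: [-3.062, -0.53, -0.228]
contact_force: [-2.2, -0.7, 0.8]
opening: -0.0003
```

>>> carry_out(series=[[0.04,0.014,0,0,0,0,0]])

```text
t: 7.4
tool_pos: [0.6061, -0.1316, 0.0363]
tool_rot: [-3.062, -0.53, -0.228]
contact_force: [-2.0, -1.0, 0.6]
opening: -0.0004
```

>>> carry_out(series=[[0.04,0.014,0,0,0,0,0]])

```text
t: 7.5
tool_pos: [0.6064, -0.1315, 0.0363]
tool_rot: [-3.063, -0.531, -0.225]
contact_force: [-9.6, -2.3, 5.7]
opening: 0.0
```

>>> carry_out(series=[[0.04,0.014,0,0,0,0,0]])

```text
t: 7.6
tool_pos: [0.6065, -0.1315, 0.0362]
tool_rot: [-3.063, -0.532, -0.22]
contact_force: [-13.5, -4.2, 8.1]
opening: 0.0001
```

>>> carry_out(series=[[0.03,0.011,0,0,0,0,0]])

```text
t: 7.7
tool_pos: [0.6066, -0.1314, 0.0362]
tool_rot: [-3.063, -0.532, -0.218]
contact_force: [-15.2, -4.4, 11.0]
opening: -0.0
```

```bash
python3 look.py a6
```

```text
7.7 [ 0.6066 -0.1314  0.0362] [-3.063 -0.532 -0.218] [-15.2  -4.4  11. ] [-0.64  2.35  0.02]
[[0.932, 0.337, 0.133], [0.334, -0.941, 0.049], [0.142, -0.001, -0.99]]
```

View pics/a6.png

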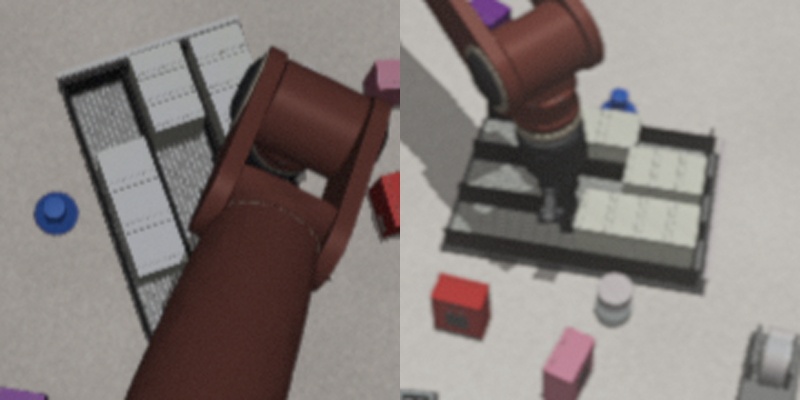

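>>> carry_out(series=[[-0.1,-0.036,0,0,0,0,0],[-0.1,-0.036,0,0,0,0,0],[-0.3,-0.107,0,0,0,0,0],[-0.5,-0.18,0,0,0,0,0],[-0.5,-0.18,0,0,0,0,0],[0,0,1,0,0,0,0],[0,0,1,0,0,0,0],[0,0,1,0,0,0,0],[0,0,1,0,0,0,0]])

```text
t: 8.7
tool_pos: [0.5703, -0.1444, 0.137]
tool_rot: [-3.062, -0.529, -0.228]
contact_force: [-0.8, -0.2, 0.2]
opening: -0.0001
```

>>> carry_out(series=[[-0.8,0.6,0,0,0,0,0],[-0.8,0.6,0,0,0,0,0],[-0.8,0.6,0,0,0,0,0],[-0.8,0.6,0,0,0,0,0],[-0.8,0.6,0,0,0,0,0],[-0.8,0.6,0,0,0,0,0],[-0.3,0.4,0,0,0,0,0],[0,0,0,0,0,0,0]])

```text
t: 9.5
tool_pos: [0.443, -0.0435, 0.136]
tool_rot: [-3.062, -0.531, -0.229]
contact_force: [-0.5, -0.4, 0.0]
opening: -0.0001
```

```bash
python3 look.py a7 c
```

```text
9.5 [ 0.443  -0.0435  0.136 ] [-3.062 -0.531 -0.229] [-0.5 -0.4  0. ] [-0.05  0.07 -0.02]
[[0.931, 0.337, 0.14], [0.333, -0.942, 0.05], [0.149, 0.0, -0.989]]
```

View pics/a7.png

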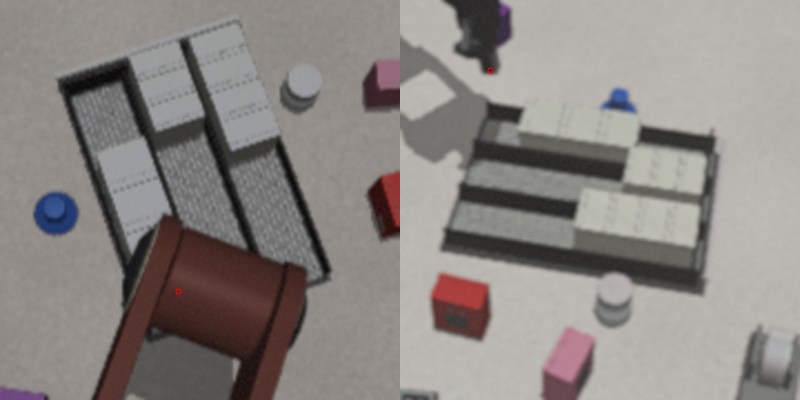

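>>> carry_out(series=[[-0.04,0.13,-1,0,0,0,0],[0,0,-1,0,0,0,0],[0,0,-1,0,0,0,0],[0,0,-1,0,0,0,0],[0,0,-0.1,0,0,0,0],[0,0,0,0,0,0,0]])

```text
t: 10.2
tool_pos: [0.4429, -0.0412, 0.0335]
tool_rot: [-3.062, -0.529, -0.226]
contact_force: [0.2, 0.4, 1.4]
opening: 0.0002
```

```bash
python3 look.py a8 c
```

```text
10.2 [ 0.4429 -0.0412  0.0335] [-3.062 -0.529 -0.226] [0.2 0.4 1.4] [-0.1   0.06 -0.03]
[[0.932, 0.336, 0.138], [0.332, -0.942, 0.05], [0.147, -0.001, -0.989]]
```

View pics/a8.png

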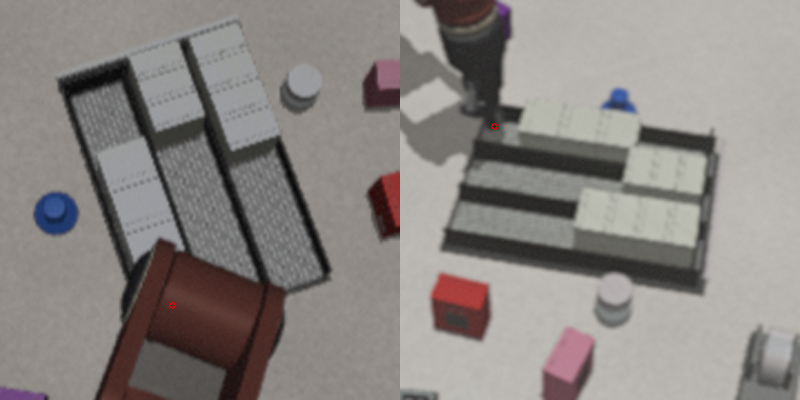

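>>> carry_out(series=[[0.226,0.081,0,0,0,0,0],[0.226,0.081,0,0,0,0,0],[0.15,0.054,0,0,0,0,0],[0.15,0.054,0,0,0,0,0],[0.15,0.054,0,0,0,0,0],[0.226,0.081,0,0,0,0,0],[0.226,0.081,0,0,0,0,0],[0.226,0.081,0,0,0,0,0],[0.226,0.081,0,0,0,0,0],[0.15,0.054,0,0,0,0,0],[0.1,0.036,0,0,0,0,0]])

```text
t: 11.4
tool_pos: [0.4945, -0.0222, 0.0336]
tool_rot: [-3.062, -0.53, -0.227]
contact_force: [-3.0, -0.2, 1.8]
opening: -0.0001
```

```bash
python3 look.py a9 c
```

```text
11.4 [ 0.4945 -0.0222  0.0336] [-3.062 -0.53  -0.227] [-3.  -0.2  1.8] [-0.17  0.56 -0.02]
[[0.931, 0.336, 0.139], [0.333, -0.942, 0.05], [0.148, -0.0, -0.989]]
```

View pics/a9.png

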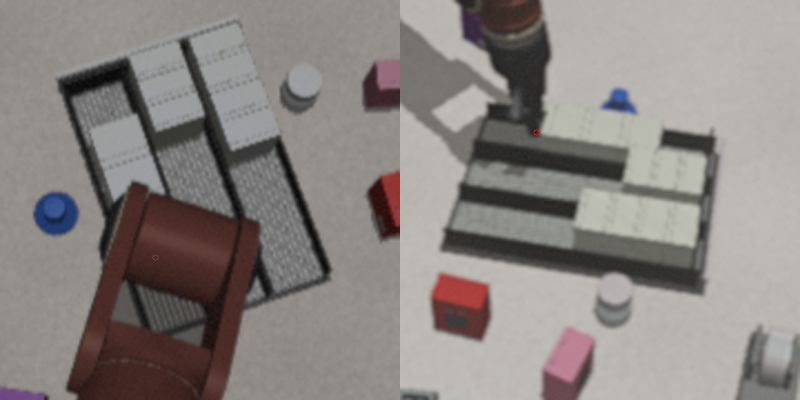

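>>> carry_out(series=[[0.15,0.054,0,0,0,0,0],[0.226,0.081,0,0,0,0,0],[0.226,0.081,0,0,0,0,0],[0.226,0.081,0,0,0,0,0],[0.226,0.081,0,0,0,0,0],[0.226,0.081,0,0,0,0,0],[0.15,0.054,0,0,0,0,0],[0.1,0.036,0,0,0,0,0],[0.1,0.036,0,0,0,0,0],[0.06,0.022,0,0,0,0,0]])

```text
t: 12.5
tool_pos: [0.5366, -0.0072, 0.0337]
tool_rot: [-3.062, -0.53, -0.228]
contact_force: [-1.8, -0.8, -0.0]
opening: -0.0004
```

```bash
python3 look.py b1 c
```

```text
12.5 [ 0.5366 -0.0072  0.0337] [-3.062 -0.53  -0.228] [-1.8 -0.8 -0. ] [-0.11  0.36 -0.02]
[[0.931, 0.336, 0.14], [0.332, -0.942, 0.05], [0.148, -0.0, -0.989]]
```

View pics/b1.png

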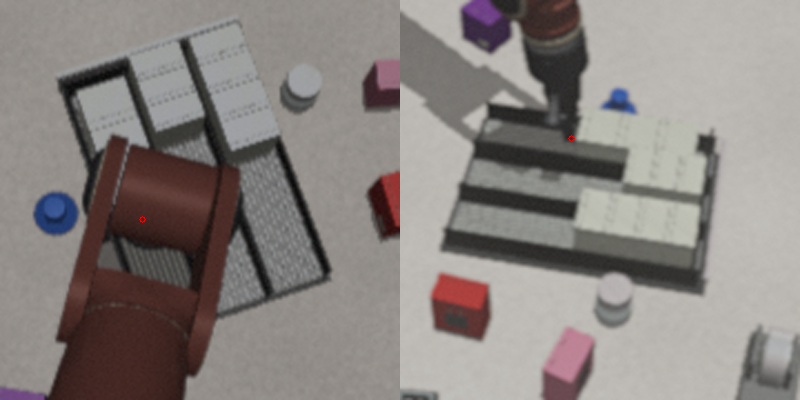

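>>> carry_out(series=[[0.06,0.022,0,0,0,0,0],[0.06,0.022,0,0,0,0,0],[0.06,0.022,0,0,0,0,0],[0.06,0.022,0,0,0,0,0],[0.06,0.022,0,0,0,0,0]])

```text
t: 13.1
tool_pos: [0.5441, -0.0045, 0.0338]
tool_rot: [-3.062, -0.53, -0.228]
contact_force: [-2.4, -1.1, -0.8]
opening: 0.0002
```

>>> carry_out(series=[[0.04,0.014,0,0,0,0,0],[0.04,0.014,0,0,0,0,0]])

```text
t: 13.3
tool_pos: [0.5461, -0.0038, 0.0338]
tool_rot: [-3.062, -0.53, -0.228]
contact_force: [-2.2, -1.0, -0.1]
opening: 0.0004
```

>>> carry_out(series=[[0.04,0.014,0,0,0,0,0],[0.04,0.014,0,0,0,0,0]])

```text
t: 13.5
tool_pos: [0.5481, -0.0031, 0.0338]
tool_rot: [-3.062, -0.53, -0.228]
contact_force: [-2.8, -0.7, -0.4]
opening: 0.0004
```

>>> carry_out(series=[[0.04,0.014,0,0,0,0,0]])

```text
t: 13.6
tool_pos: [0.5491, -0.0027, 0.0338]
tool_rot: [-3.062, -0.53, -0.228]
contact_force: [-2.7, -0.6, 0.3]
opening: 0.0003
```

>>> carry_out(series=[[0.04,0.014,0,0,0,0,0],[0.04,0.014,0,0,0,0,0]])

```text
t: 13.8
tool_pos: [0.5509, -0.0021, 0.0338]
tool_rot: [-3.062, -0.53, -0.227]
contact_force: [-5.0, -2.6, 2.0]
opening: -0.0002
```

>>> carry_out(series=[[0.04,0.014,0,0,0,0,0]])

```text
t: 13.9
tool_pos: [0.551, -0.002, 0.0337]
tool_rot: [-3.063, -0.531, -0.223]
contact_force: [-9.6, -3.8, 7.0]
opening: 0.0002
```

>>> carry_out(series=[[0.04,0.014,0,0,0,0,0]])

```text
t: 14.0
tool_pos: [0.5511, -0.002, 0.0336]
tool_rot: [-3.063, -0.532, -0.218]
contact_force: [-15.7, -5.1, 11.5]
opening: -0.0
```

The earphone row is on its stop. I'll back off and lift away.

>>> carry_out(series=[[-0.1,-0.036,0,0,0,0,0],[-0.1,-0.036,0,0,0,0,0],[-0.3,-0.107,0,0,0,0,0],[-0.5,-0.18,0,0,0,0,0],[-0.5,-0.18,0,0,0,0,0],[0,0,1,0,0,0,0],[0,0,1,0,0,0,0],[0,0,1,0,0,0,0],[0,0,1,0,0,0,0],[0,0,1,0,0,0,0],[0,0,1,0,0,0,0]])

```text
t: 15.1
tool_pos: [0.5146, -0.015, 0.1846]
tool_rot: [-3.062, -0.53, -0.228]
contact_force: [-0.5, 0.5, -1.1]
opening: 0.0002
```

>>> carry_out(series=[[-0.5,-1,0.3,0,0,0,0],[-0.5,-1,0.3,0,0,0,0],[-0.5,-1,0,0,0,0,0],[-0.5,-1,0,0,0,0,0],[-0.5,-1,0,0,0,0,0],[-0.5,-1,0,0,0,0,0],[-0.5,-1,0,0,0,0,0],[-0.5,-1,0,0,0,0,0],[-0.5,-1,0,0,0,0,0],[-0.5,-1,0,0,0,0,0],[-0.5,-1,0,0,0,0,0],[0,0,0,0,0,0,0]])

```text
t: 16.3
tool_pos: [0.3763, -0.2917, 0.1986]
tool_rot: [-3.064, -0.524, -0.228]
contact_force: [0.1, 0.0, 0.4]
opening: 0.0004
```

```bash
python3 look.py b2
python3 - <<'E'
from h import *
t=[.6056,-.0562,.3433]; sx=.1192
def W(a): 
    C,S=np.cos(t[2]),np.sin(t[2]); return [t[0]+C*a[0]-S*a[1],t[1]+S*a[0]+C*a[1],a[2]]
p=ctrl.get_image('top');x,y=230,110
a=cv2.resize(p['frame'][y:y+150,x:x+150],(600,600),interpolation=cv2.INTER_CUBIC);b=a.copy()
for n,ln,l,hw,z in ((3,.048,.07,.028,.068),(4,.034,-.07,.029,.078),(3,.03,0,.0285,.084)):
  for i in range(n):
    P=[(sx-ln*(i+k),l+s*hw,z) for k,s in((0,1),(0,-1),(1,-1),(1,1))]
    q=np.array([((proj(p,W(P_))-[x,y]+.5)*4-.5) for P_ in P]).astype(int);cv2.polylines(b,[q],True,(255,0,255),1)
cv2.imwrite('pics/fin.png',a);cv2.imwrite('pics/finov.png',b)
E
```

```text
16.3 [ 0.3763 -0.2917  0.1986] [-3.064 -0.524 -0.228] [0.1 0.  0.4] [-0.03  0.07  0.01]
[[0.933, 0.332, 0.139], [0.329, -0.943, 0.049], [0.148, 0.001, -0.989]]
```

View pics/fin.png

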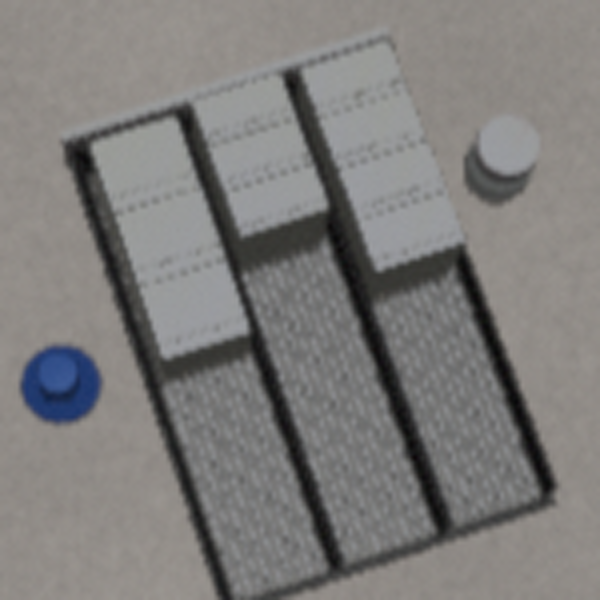

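View pics/finov.png

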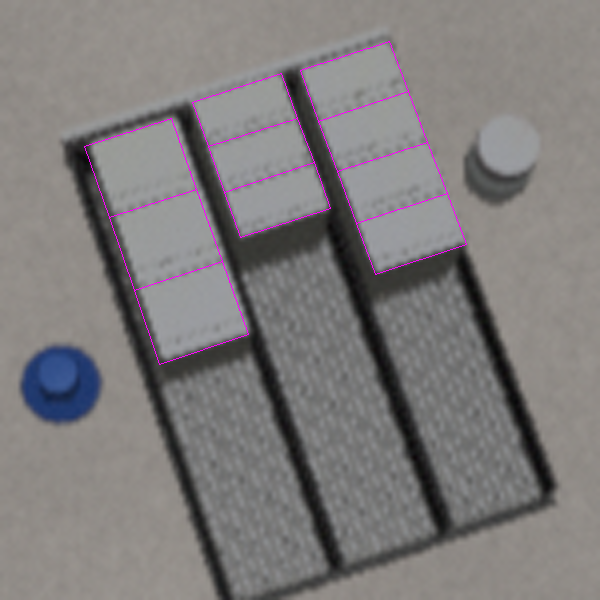

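View pics/b2.png

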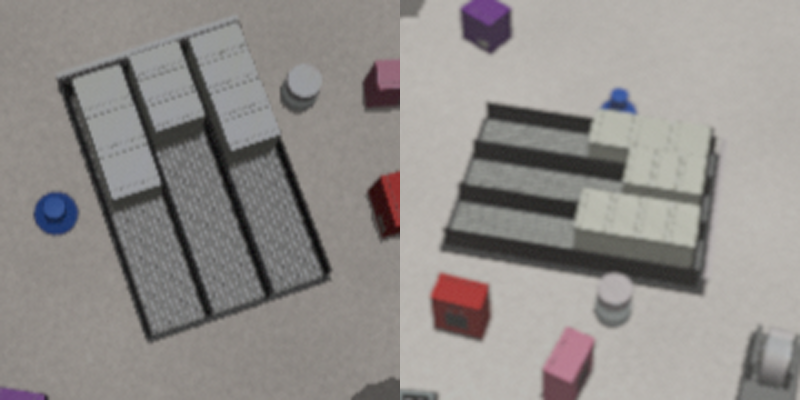

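Both rows sit on the stop model, closed up and upright. The cable row and the cup and jar are where they were.

```bash
python3 -c "
from station import ctrl
print(ctrl.finish_job())"
```

```text
the job is handed in; nothing more can be done
None
```

I pushed the charger row, then the earphone row, forward along their lanes with the shut fingertips low behind the last box. Each push ended when the wrist force rose from about 3 N to about 20 N at the stop. I then backed off, lifted clear and handed the job in at about 16.4 s.

**Final position:** the last pictures from both cameras show the two rows against their stops, closed up and upright. The box outlines predicted for rows resting on the stop match the top picture, to within about a millimetre for the chargers. The first and second earphone boxes are shifted 1–2 mm sideways from the outline, which is within the lane's play. The measured force was back near zero once the fingers were clear.

**Everything else:** the cable row, suction cup, screw jar and the look-alike boxes in view appear unmoved. I did not recheck the phone and the screwdriver in a final picture, but the arm passed well above them.

**Checks that disagreed:** the tray's outer corners did not fit the position I worked out from the boxes, by 2–4 pixels, so I left them out. The stop marks from the networks were partly off, so I used my own fit and the contact force instead.

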